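# Pack the car's wheel-change tools back into their foam tray

### The arm

A 6-joint arm with a two-finger parallel gripper is mounted at the origin on the work surface. World frame = base frame: x ahead of the robot, y to its left, z up, the work surface at z = 0. Lengths are in m, angles in rad, forces in N, time in s.
With the tool pointing down it reaches from about 0.35 to 0.775 m from the base axis. Payload 7.3 kg.
Tool frame: the origin (TCP) lies at the centre of the arm's flange, where the gripper is bolted on; the fingertips stand 178 mm ahead of it and the grasp point (between the pads) lies 159 mm ahead of it (tip_extent is the distance from the TCP to the fingertips, in m); z points along the fingers, y is the line along which they close (so a half turn about z gives the same grasp; the last joint's range is limited). The gripper opens to 92 mm and grips with 3 to 60 N. Pads are 19 mm wide; open, the fingers measure 130 mm over their backs; the gripper's body (75 mm by 190 mm) begins 47 mm behind the grasp point.
Start: joints at [-1.48, 0.342, 1.524, -0, 1.275, -0.146], TCP at [0.123, -0.51, 0.405] pointing down, gripper open.
Joint ranges: [-2.53, 2.53], [-0.77, 2.02], [0.04, 2.7], [-1, 4.14], [0.28, 2.66], [-3.11, 3.11]. Speed limits (rad/s): [2.57, 2.57, 3.14, 3.14, 3.14, 3.14].

### API

Orientations are given as [roll, pitch, yaw] about the fixed x, y, z axes, in that order (R = Rz(yaw) Ry(pitch) Rx(roll)).
In Python, from cell import * gives the robot as it stands.
- The arm moves only by the tool arm_command, never from a script. Its arguments are lists of equal length, an entry for each row: "xyz": the shift along the world's x, y, z in mm, a list of three; "spin": the turn about the world's z in degrees. In form: {"xyz": [[tx, ty, tz], ...], "spin": [spin, ...]}. A call has 1 to 20 rows; each row shifts and turns the commanded pose from where the row before left it; what a row does not reach is not made up. A row lasts 1/10 s, in which the tool goes at most 50 mm and 8.59 degrees, less where a joint would pass 70% of its speed; a pose out of reach is approached as far as the arm can. A call with a gripper value outside its range is refused whole. "jaw" is the opening, from -1 (shut) to 1 (fully open), set as the call begins (left out, the last holds). The fingers move at their own pace and stop on an object; "squeeze" is the grip in N (left out, the last holds). Time passes only in rows, so rows that do not move let the fingers close. It gives the time, the measured TCP pose, the force, the opening and the grip force at its end, in the units of the state.
- observe(): the state, without advancing time (a new reading comes with each control period).
- read_camera(name): name is "scene" or "top" or "wrist"; returns a dict with "img" (384x512x3 uint8, red, green, blue), "depth" (384x512 float32, m along the optical axis (not along the pixel's ray), 0 where there is no reading), "fx", "fy", "cx", "cy" (pixels), "dist_coeffs" ([k1, k2, p1, p2, k3] as OpenCV has them; the pictures are not rectified), "world_from_camera" (4x4, takes a point from camera to world coordinates). Camera axes: x right, y up, looking along -z (the intrinsics and any distortion apply to the point x, -y, -z); pixel columns grow to the right and rows downward; lengths in m; the calibration is good to about 2 mm. A picture is of the moment at which its call begins.
- hand_in(): hands the job in; it is judged then, once.
The state is a dict: "time": time; "qpos": joint angles; "qvel": joint speeds; "joint_efforts": joint torques, N m; "tool_pos": TCP position; "tool_rot": TCP orientation; "contact_force": force on the tool from outside, world axes, zero at the start; "torque": the same for the moment, N m; "opening": finger opening in m; "grip_force": force on a finger pad.
Only numpy, scipy, OpenCV 4.12 (cv2) and the standard library are available. Lean on these libraries where they do the work, as an engineer would, in place of code of your own. Each camera call takes 0.05 s, during which the arm holds its last target. There are 200 camera calls.

### The job

Put the car's tool kit back in its foam tray: the long towing eye, the screwdriver, the open-ended spanner and the stepped wheel-lock key, each lying or standing fully down in the recess cut to its shape. The short eye bolt and the plain socket belong to the workshop: leave them where they are on the bench.

Things in the scene. Friction and masses are not known exactly. Their poses are not given: they have to be found in the camera images.
- tow_eye: Car towing eye, bright steel, lying flat: closed ring (54 mm outside, 22 mm hole) on a straight, part-threaded round shank; 140 mm long, 16 mm thick all over, 0.28 kg. Origin: underside at mid-length; +x to the threaded tip (+70 mm); ring centre at x = -43 mm, shank 16 mm wide from x = -16 to +70 mm. Balances at x = -8 mm; grip across the shank at x = +4 mm.
- eye_bolt: LOOK-ALIKE, not of the kit: short workshop eye bolt, the same ring on a much shorter shank, 90 mm long in all, 16 mm thick. Origin: underside at mid-length; +x to the threaded tip. Stays where it is.
- driver: Screwdriver, 140 mm long, 0.09 kg: black flat-sided handle 76 x 26 x 26 mm and thin round steel blade. Origin: at mid-length, level with the handle's underside; +x to the blade's tip (+70 mm). Handle from x = -70 to +6 mm, 26 mm wide, gripped across its middle at x = -33 mm; blade axis 13 mm above the origin.
- spanner: Double open-ended spanner, bright steel, lying flat, both ends alike: 140 mm long (x), heads 29 mm wide, bar between them 14 mm wide (y), 9 mm thick, 0.11 kg. Origin: underside, middle. Either way round will do.
- lock_key: Wheel-lock key, bright steel, standing upright: round body 36 mm in diameter, 30 mm high, and on top of it, with a visible step, a hexagon 22 mm across flats, 22 mm high (52 mm in all); 0.18 kg. Origin: centre of the underside, z up. No right way round.
- socket: LOOK-ALIKE, not of the kit: plain socket, bright steel, standing upright, 36 mm in diameter, 52 mm high, round to the top (upper third slightly narrower, 31 mm), with a dark square drive hole in its top. Origin: centre of the underside. Stays where it is.
- foam_eye: Fixed dark foam block 170 x 88 x 28 mm in the steel tray (four side by side, any order). Origin: centre of underside, x along its length, z up. 10 mm deep recess, grey floor at z = 18 mm: keyhole for the towing eye, ring pocket x -80 to -8 mm, 72 wide, shank channel x -8 to 80, 36 wide. Finger notch x -18 to 26, 76 wide. Seated: origin above the block's, x along its x.
- foam_driver: Fixed dark foam block 170 x 88 x 28 mm in the steel tray (four side by side, any order). Origin: centre of underside, x along its length, z up. 10 mm deep recess, grey floor at z = 18 mm: for the screwdriver, handle x -80 to 14 mm, 46 wide, blade x 14 to 80, 22 wide. Finger notch x -55 to -11, 76 wide. Seated: origin above the block's, x along its x.
- foam_spanner: Fixed dark foam block 170 x 88 x 28 mm in the steel tray (four side by side, any order). Origin: centre of underside, x along its length, z up. 10 mm deep recess, grey floor at z = 18 mm: for the spanner, straight slot 160 x 48 mm. Finger notch x -22 to 22, 76 wide. Seated: origin above the block's, length along its x.
- foam_key: Fixed dark foam block 170 x 88 x 28 mm in the steel tray (four side by side, any order). Origin: centre of underside, x along its length, z up. 10 mm deep recess, grey floor at z = 18 mm: for the wheel-lock key, a round hole 56 mm in diameter in the middle, no notches. Seated: upright, origin above the block's.

How it is judged:
By the outcome, as a careful person would: the job done as asked, in the order asked, and still so for the second after the job is handed in, with the robot touching nothing.
It also fails if it takes over 96 s, if anything falls off the work surface, if the arm or the gripper's body presses on something with over 40 N, if the wrist force passes 120 N, or if a joint passes its speed limit or range.

## Working session

There is one attempt and no reset: what is moved stays moved. The work goes in short steps, Python scripts to look and compute and a tool call to move; the robot and the scene stay as the last step left them, time stands still between calls to the robot, and variables do not carry over. Pictures are saved under pics/ and viewed, at most 14 in all, crops included, and the job is handed in when it is done.

Besides the shell and the picture viewer there is one more tool, called after "Call:" in YAML: its name, and indented under it one key for each argument. arm_command: Moves the arm, as the interface text tells. Its arguments: {"type":"object","properties":{"xyz":{"type":"array","items":{"type":"array","items":{"type":"number"}}},"spin":{"type":"array","items":{"type":"number"}},"jaw":{"type":"number"},"squeeze":{"type":"number"}},"required":["xyz","spin"]}

```bash
mkdir -p pics; ls
cat > h.py <<'E'
from cell import *
import numpy as np, cv2, pickle
def snap(n,f):
    d=read_camera(n); pickle.dump(d,open(f'pics/{f}.pkl','wb')); cv2.imwrite(f'pics/{f}.png',d['img'][:,:,::-1]); return d
def load(f): return pickle.load(open(f'pics/{f}.pkl','rb'))
def rays(d,uv):
    K=np.array([[d['fx'],0,d['cx']],[0,d['fy'],d['cy']],[0,0,1.]])
    p=cv2.undistortPoints(np.array(uv,float).reshape(-1,1,2),K,np.array(d['dist_coeffs'],float)).reshape(-1,2)
    c=np.c_[p[:,0],-p[:,1],-np.ones(len(p))]; T=np.array(d['world_from_camera'])
    return T[:3,3],c@T[:3,:3].T
def plane(d,uv,z):
    o,r=rays(d,uv); return o+r*((z-o[2])/r[:,2])[:,None]
def depthpts(d,uv):
    o,r=rays(d,uv); uv=np.round(np.array(uv)).astype(int).reshape(-1,2)
    return o+r*d['depth'][uv[:,1],uv[:,0]][:,None]
E
python3 - <<'E'
from h import *
for n in ('top','scene'):
    d=snap(n,n+'0'); print(n,d['fx'],np.array(d['world_from_camera']).round(3).tolist(),d['dist_coeffs'])
    print((d['depth']>0).mean())
E
```

```text
pics
top 433.7673985661513 [[-0.087, 0.975, -0.203, 0.327], [-0.996, -0.085, 0.02, 0.003], [0.003, 0.204, 0.979, 1.108], [0.0, 0.0, 0.0, 1.0]] [0.03797897 0.         0.         0.         0.        ]
0.996124267578125
scene 499.3782126282118 [[0.6, -0.48, 0.64, 1.347], [0.8, 0.378, -0.467, -0.61], [-0.018, 0.792, 0.61, 0.824], [0.0, 0.0, 0.0, 1.0]] [-0.18155425  0.          0.          0.          0.        ]
0.985107421875
```

```bash
python3 -c "
import cv2,numpy as np
a=cv2.imread('pics/top0.png');cv2.imwrite('pics/top0b.png',cv2.resize(a,(800,600),interpolation=cv2.INTER_CUBIC))"
```

```text
(no output)
```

View pics/top0b.png

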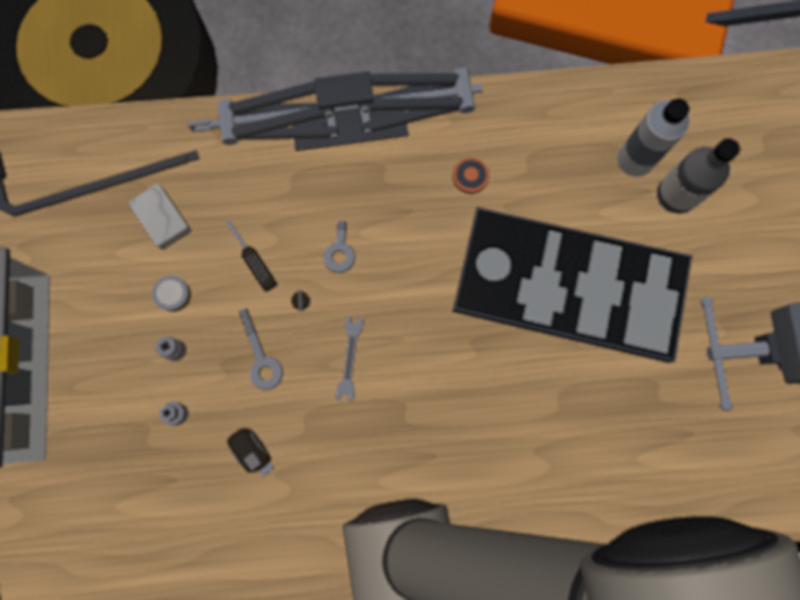

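View pics/scene0.png

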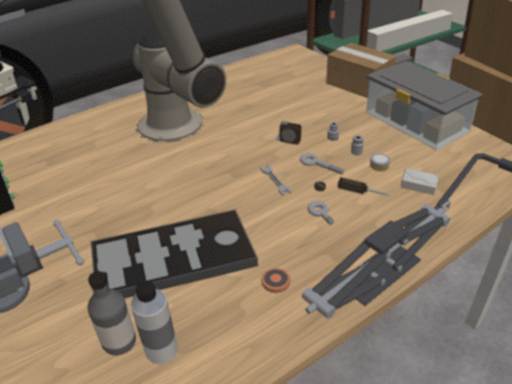

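The top view (800x600 scale) shows the tow eye at (260,350), the short eye bolt at (340,250), the driver at (255,262) and the spanner at (350,358). The two round candidates are at (170,347) and (173,412). The tray has the foams in the order key (493,264), driver (545,280), spanner (600,288), eye (655,303), with ring and handle ends toward the robot.

Run:
```python
from h import *
d=load('top0'); s=.64
for n,p in dict(eye=(260,350),bolt=(340,250),drv=(255,262),span=(350,358),A=(170,347),B=(173,412),fk=(493,264),fd=(545,280),fs=(600,288),fe=(655,303),corn1=(478,208),corn2=(690,256),corn3=(673,360),corn4=(455,311)).items():
    uv=[(p[0]*s,p[1]*s)]
    print(n,plane(d,uv,.02)[0].round(3),depthpts(d,uv)[0].round(3))
print(observe()['tool_rot'],observe()['opening'])
w=snap('wrist','w0');print(np.array(w['world_from_camera']).round(3).tolist(),w['fx'],w['dist_coeffs'])
b=load('scene0')['img'][90:210,240:450,::-1]
cv2.imwrite('pics/mix.png',np.hstack([cv2.resize(w['img'][:,:,::-1],(400,300)),cv2.resize(d['img'][200:290,90:190,::-1],(333,300),interpolation=cv2.INTER_CUBIC)]))
```

```text
eye [0.491 0.217 0.02 ] [0.491 0.218 0.015]
bolt [0.646 0.077 0.02 ] [0.65  0.078 0.008]
drv [0.638 0.218 0.02 ] [0.327 0.003 1.108]
span [0.465 0.073 0.02 ] [0.467 0.074 0.007]
A [0.508 0.36  0.02 ] [0.503 0.35  0.052]
B [0.404 0.357 0.02 ] [0.402 0.348 0.048]
fk [ 0.6   -0.174  0.02 ] [ 0.601 -0.174  0.018]
fd [ 0.566 -0.256  0.02 ] [ 0.566 -0.256  0.02 ]
fs [ 0.544 -0.344  0.02 ] [ 0.544 -0.344  0.02 ]
fe [ 0.512 -0.429  0.02 ] [ 0.512 -0.429  0.021]
corn1 [ 0.699 -0.16   0.02 ] [ 0.697 -0.159  0.028]
corn2 [ 0.585 -0.499  0.02 ] [ 0.584 -0.496  0.027]
corn3 [ 0.417 -0.442  0.02 ] [ 0.416 -0.438  0.03 ]
corn4 [ 0.527 -0.103  0.02 ] [ 0.528 -0.104  0.013]
[-3.14030794e+00 -1.66489952e-04  2.36781424e-01] 0.09171128307104963
[[0.234, 0.932, 0.276, 0.197], [-0.972, 0.224, 0.065, -0.494], [-0.001, -0.283, 0.959, 0.383], [0.0, 0.0, 0.0, 1.0]] 343.8057389499838 [-0.09119332  0.          0.          0.          0.        ]
```

View pics/mix.png

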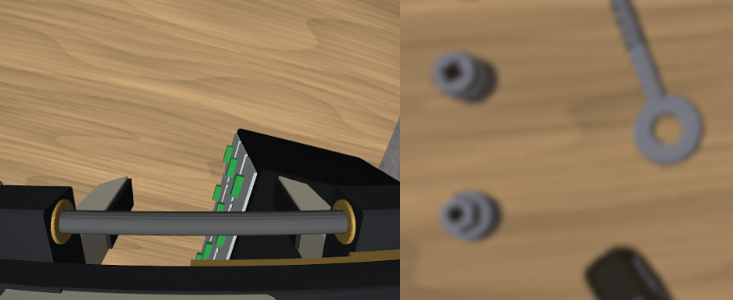

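The wrist view shows only the bench and the open fingers in its lower half. In the crop, A (upper left) has a square hole and one cylinder, so it is the socket. B (lower left) is stepped, so it is the lock key. I'll move over the tray now.

Call:
arm_command:
  xyz:
    - [39,22,6]
    - [39,22,6]
    - [39,22,6]
    - [39,22,6]
    - [39,22,6]
    - [39,22,6]
    - [39,22,6]
    - [39,22,6]
    - [39,22,6]
    - [39,22,6]
    - [0,0,0]
  spin: [-3.2,-3.2,-3.2,-3.2,-3.2,-3.2,-3.2,-3.2,-3.2,-3.2,0]

```text
time: 1.25
tool_pos: [0.5168, -0.2873, 0.4647]
tool_rot: [-3.14, -0.002, -0.318]
contact_force: [-0.4, -0.1, 0.4]
opening: 0.0915
grip_force: 0.0
```

Run:
```python
from h import *
snap('wrist','w1'); print(observe()['tool_pos'],observe()['tool_rot'])
```

```text
[ 0.51502899 -0.2886553   0.46421707] [-3.14138179e+00  3.42722107e-04 -3.17689932e-01]
```

View pics/w1.png

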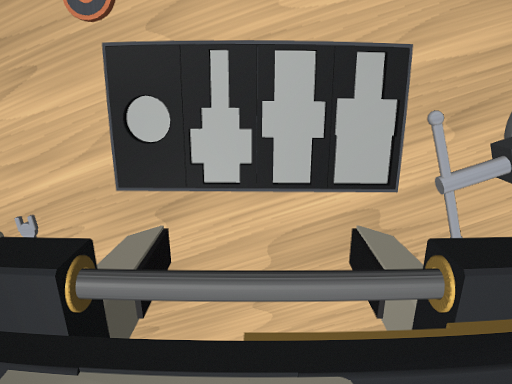

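The tray is clear in w1: corners at (103,44), (411,46), (397,191), (117,189), the key hole at (148,119), then driver, spanner and eye recesses left to right. Next I'll take a second view from a shifted position, then move over the tools.

Call:
arm_command:
  xyz:
    - [0,45,10]
    - [0,45,10]
    - [0,0,0]
  spin: [0,0,0]

```text
time: 1.6
tool_pos: [0.5124, -0.197, 0.4864]
tool_rot: [-3.141, -0.001, -0.318]
contact_force: [0.0, 0.4, 0.0]
opening: 0.0916
grip_force: 0.0
```

Run:
```python
from h import *
snap('wrist','w2'); print(observe()['tool_pos'],observe()['tool_rot'])
```

```text
[ 0.51252208 -0.19902053  0.48569037] [ 3.14103581e+00 -1.19711679e-03 -3.19096689e-01]
```

Call:
arm_command:
  xyz:
    - [-3,45,3]
    - [-3,45,3]
    - [-3,45,3]
    - [-3,45,3]
    - [-3,45,3]
    - [-3,45,3]
    - [-3,45,3]
    - [-3,45,3]
    - [0,0,0]
    - [0,0,0]
  spin: [2.3,2.3,2.3,2.3,2.3,2.3,2.3,2.3,0,0]

```text
time: 2.65
tool_pos: [0.4895, 0.1591, 0.5081]
tool_rot: [3.14, 0.001, -0.0]
contact_force: [-0.3, 0.1, 0.4]
opening: 0.0915
grip_force: 0.0
```

Run:
```python
from h import *
snap('wrist','w3'); print(observe()['tool_pos'],observe()['tool_rot'])
```

```text
[0.48965324 0.15833085 0.50813501] [ 3.14039428e+00  8.79754289e-04 -1.76761860e-03]
```

Call:
arm_command:
  xyz:
    - [-10,45,-10]
    - [-10,45,-10]
    - [0,0,0]
    - [0,0,0]
  spin: [0,0,0,0]

```text
time: 3.1
tool_pos: [0.4697, 0.2485, 0.4882]
tool_rot: [3.14, 0.001, -0.001]
contact_force: [0.0, -0.0, 0.6]
opening: 0.092
grip_force: 0.0
```

Run:
```python
from h import *
snap('wrist','w4'); print(observe()['tool_pos'],observe()['tool_rot'])
a=cv2.imread('pics/w3.png');b=cv2.imread('pics/w4.png');
cv2.imwrite('pics/mix2.png',np.vstack([cv2.resize(x[:260],(590,300),interpolation=cv2.INTER_AREA) if 0 else cv2.resize(x[:250],None,fx=1.2,fy=1.2,interpolation=cv2.INTER_CUBIC) for x in (a,b)]))
```

```text
[0.4699405  0.24800473 0.48861436] [ 3.14048016e+00  6.38423581e-05 -2.36380526e-03]
```

View pics/mix2.png

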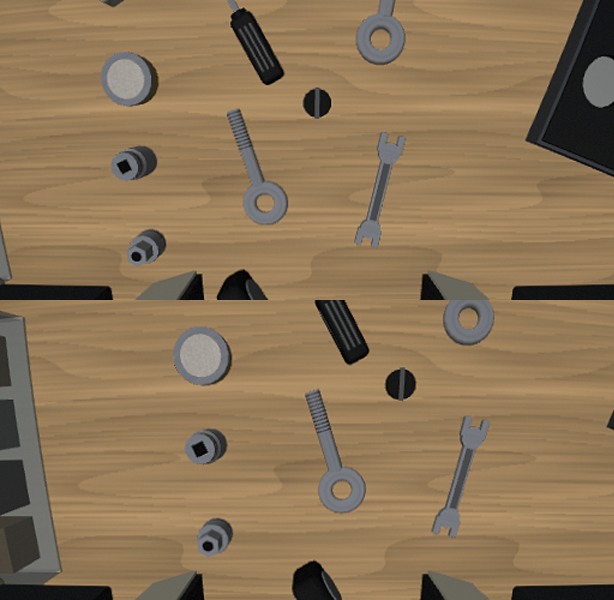

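Both wrist views show the tools. In the upper (w3, 1.2x) image the tow eye ring is at (265,202) with its tip at (235,112), the spanner at (380,190), the driver handle butt at (268,78), the stepped key at (147,247), and the square-holed socket at (133,163). Now I'll measure.

```bash
cat >> h.py <<'E'
def tri(da,pa,db,pb):
    oa,ra=rays(da,[pa]);ob,rb=rays(db,[pb]);ra=ra[0];rb=rb[0]
    t=np.linalg.lstsq(np.c_[ra,-rb],ob-oa,rcond=None)[0]
    A=oa+t[0]*ra;B=ob+t[1]*rb
    return (A+B)/2,np.linalg.norm(A-B)
def blobs(m,amin,amax):
    c,h=cv2.findContours(m.astype(np.uint8),cv2.RETR_CCOMP,cv2.CHAIN_APPROX_NONE); out=[]
    for i,k in enumerate(c):
        M=cv2.moments(k)
        if amin<M['m00']<amax: out.append((round(M['m10']/M['m00'],1),round(M['m01']/M['m00'],1),M['m00'],'hole' if h[0][i][3]>=0 else 'out',k))
    return out
E
python3 - <<'E'
from h import *
for f in('w1','w2'):
    d=load(f);im=d['img'].astype(int)
    g=(im.min(2)>110)&(im.max(2)-im.min(2)<25); g[230:]=0
    for b in blobs(g,400,20000):
        r=cv2.minAreaRect(b[4]); print(f,'rec',b[:4],np.round(r[0],1),np.round(r[1],1),round(r[2],1))
for f in('w3','w4'):
    d=load(f);im=d['img'].astype(int)
    sat=im.max(2)-im.min(2)
    g=(sat<38)&(im.max(2)>70); g[235:]=0
    k=(im.max(2)<60); k[235:]=0
    for n,m in(('steel',g),('black',k)):
        for b in blobs(m,30,8000):
            r=cv2.minAreaRect(b[4]); print(f,n,b[:4],np.round(r[0],1),np.round(r[1],1),round(r[2],1))
E
```

```text
w1 rec (461.2, 169.9, 2042.0, 'out') [473.5 165.3] [120.7  72.3] 80.2
w1 rec (148.0, 118.6, 1497.0, 'out') [148.  118.5] [45. 42.] 90.0
w1 rec (364.6, 125.8, 5834.0, 'out') [365.4 117.6] [ 59.2 132.7] 3.8
w1 rec (293.0, 116.0, 5798.5, 'out') [293. 116.] [132.  62.] 90.0
w1 rec (220.5, 130.0, 4384.0, 'out') [220.5 116. ] [132.  61.] 90.0
w2 rec (35.1, 124.0, 1017.5, 'out') [ 36. 119.] [52. 32.] 90.0
w2 rec (503.3, 142.8, 956.0, 'out') [504.7 149.8] [132.8  13.9] 82.5
w2 rec (218.0, 90.5, 1520.0, 'out') [218.1  90.4] [44.  44.9] 18.4
w2 rec (425.6, 100.8, 4997.5, 'out') [426.9  92.5] [ 53.6 127.8] 5.0
w2 rec (358.7, 89.7, 5144.5, 'out') [358.7  90.5] [ 57.4 129.2] 3.2
w2 rec (288.2, 102.7, 4179.0, 'out') [288.5  88.5] [129.  59.] 90.0
w3 steel (367.4, 230.9, 120.5, 'out') [370.7 232.8] [32.   7.7] 15.9
w3 steel (150.8, 231.0, 107.5, 'out') [149.9 232.3] [ 7.3 35.3] 74.1
w3 steel (118.3, 208.1, 509.5, 'out') [118.5 206. ] [30. 27.] 90.0
w3 steel (113.3, 213.5, 63.5, 'hole') [113.3 213.3] [9.2 8.5] 45.0
w3 steel (121.4, 207.1, 121.5, 'hole') [121.6 207.1] [16.5 11.3] 54.0
w3 steel (3.2, 
[... 3379 characters left out ...]
'out') [ 12. 156.] [44. 24.] 90.0
w4 black (165.9, 124.0, 82.5, 'out') [165.7 123.9] [10.3  9.4] 63.4
w4 black (178.4, 121.6, 31.0, 'out') [177.4 121.9] [21.6  7. ] 79.2
w4 black (184.1, 118.4, 70.5, 'out') [183.4 119.8] [21.6  8.9] 79.2
w4 black (509.3, 101.7, 35.5, 'out') [508.5  99.5] [15.  5.] 90.0
w4 black (6.4, 104.3, 493.5, 'out') [  7.5 103.5] [41. 15.] 90.0
w4 black (340.3, 69.9, 150.5, 'out') [340.8  69.7] [ 8.9 23.1] 3.4
w4 black (327.7, 69.9, 192.5, 'out') [327.2  69.7] [10.8 24.1] 3.4
w4 black (3.0, 53.4, 231.5, 'out') [ 4.  50.5] [ 8. 41.] 0.0
w4 black (285.2, 25.6, 952.5, 'out') [285.1  22.7] [60.4 22.8] 63.4
w4 black (281.0, 22.1, 117.5, 'hole') [280.9  21.8] [44.3  3.6] 63.4
```

Run:
```python
from h import *
D={k:load(k) for k in('w1','w2','w3','w4')}
def T(n,a,pa,b,pb):
    p,e=tri(D[a],pa,D[b],pb); print('tri',n,p.round(4),'gap',round(e,4))
T('keyhole','w1',(148,118.6),'w2',(218,90.5));T('spRec','w1',(293,116),'w2',(358.7,90.1));T('eyeRec','w1',(364.6,125.8),'w2',(425.6,100.8));T('drRec','w1',(220.5,130),'w2',(288.2,102.7))
T('eyering','w3',(220.8,168.8),'w4',(284.5,158));T('spanner','w3',(316.2,157.5),'w4',(383.4,146.6))
T('keytop','w3',(113.3,213.5),'w4',(172.8,204.6));T('socktop','w3',(103,138.3),'w4',(166.1,124.1))
T('bolt','w3',(316.6,31.8),'w4',(390.3,14.3))
def ang(v): return np.degrees(np.arctan2(v[1],v[0])).round(1)
for f in('w1','w2'):
    d=D[f];im=d['img'].astype(int)
    g=(im.min(2)>110)&(im.max(2)-im.min(2)<25); g[230:]=0
    for b in blobs(g,1400,20000):
        k=b[4].reshape(-1,2)
        if f=='w1' and b[0]>450: continue
        P=plane(d,k,.018)[:,:2]; r=cv2.minAreaRect((P*1000).astype(np.float32)); dz=depthpts(d,[b[:2]])[0]
        print(f,'rec',np.round(r[0],1),np.round(r[1],1),round(r[2],1),'depth',dz.round(3))
for f in('w3','w4'):
    d=D[f];im=d['img'].astype(int);sat=im.max(2)-im.min(2)
    g=(sat<38)&(im.max(2)>70); g[235:]=0;k=(im.max(2)<60); k[235:]=0
    for b in blobs(g,1100,1900):
        K=b[4].reshape(-1,2)
        if b[3]!='out' : continue
        if 300<b[0]<400 and b[1]>100:
            P=plane(d,K,.009)[:,:2]*1000; r=cv2.minAreaRect(P.astype(np.float32)); print(f,'spanner',np.round(r[0],1),np.round(r[1],1),round(r[2],1))
        if 200<b[0]<300 and b[1]>100:
            P=plane(d,K,.016)[:,:2]*1000; c=plane(d,[(220.8,168.8) if f=='w3' else (284.5,158)],.016)[0,:2]*1000
            v=P-c; n=np.linalg.norm(v,axis=1); s=(n>40)&(n<105); q=v[s]; far=v[n.argmax()]
            l=cv2.fitLine(q.astype(np.float32),cv2.DIST_L2,0,.01,.01).ravel(); print(f,'eye ring',c.round(1),'len',n.max().round(1),'axis',ang(far),ang(l[:2]),'pt',(l[2:]+c).round(1))
    for b in blobs(k,900,1500):
        if 200<b[0]<300:
            K=b[4].reshape(-1,2);P=plane(d,K,.026)[:,:2]*1000; r=cv2.minAreaRect(P.astype(np.float32)); print(f,'driver',np.round(r[0],1),np.round(r[1],1),round(r[2],1),cv2.boxPoints(r).round(0).tolist(), 'depth',depthpts(d,[(213,38) if f=='w3' else (285,25)])[0].round(3))
d=D['w3']; print(depthpts(d,[(118,220),(316,157),(121,195),(208,135)]).round(3))
# driver in top
d=load('top0');im=d['img'].astype(int);k=im.max(2)<60
for b in blobs(k,100,900):
    if 140<b[0]<180 and 150<b[1]<190:
        P=plane(d,b[4].reshape(-1,2),.02)[:,:2]*1000; r=cv2.minAreaRect(P.astype(np.float32)); print('top driver',b[:3],np.round(r[0],1),np.round(r[1],1),round(r[2],1))
```

```text
tri keyhole [ 0.5996 -0.1722  0.023 ] gap 0.0001
tri spRec [ 0.5458 -0.3407  0.0202] gap 0.0011
tri eyeRec [ 0.5069 -0.4217  0.0196] gap 0.0015
tri drRec [ 0.5577 -0.2511  0.0194] gap 0.0005
tri eyering [0.4537 0.2126 0.0074] gap 0.0002
tri spanner [0.4689 0.0757 0.0023] gap 0.0004
tri keytop [0.4018 0.3584 0.051 ] gap 0.0003
tri socktop [0.5051 0.359  0.0524] gap 0.0007
tri bolt [0.6376 0.0827 0.01  ] gap 0.0002
w1 rec [ 599.6 -170.2] [53.  55.5] 68.0 depth [ 0.6   -0.171  0.019]
w1 rec [ 514.6 -424.8] [ 74.4 159.6] 71.8 depth [ 0.508 -0.421  0.02 ]
w1 rec [ 542.8 -339.9] [ 76.  160.2] 71.8 depth [ 0.546 -0.341  0.019]
w1 rec [ 570.9 -255. ] [ 75.8 160.3] 71.4 depth [ 0.558 -0.251  0.019]
w2 rec [ 599.5 -171.5] [55.2 55.8] 53.1 depth [ 0.6   -0.172  0.019]
w2 rec [ 514.1 -425.8] [ 72.1 159.5] 70.9 depth [ 0.506 -0.422  0.019]
w2 rec [ 542.2 -340.7] [ 74.2 159.8] 71.2 depth [ 0.546 -0.341  0.021]
w2 rec [ 571.2 -256.2] [ 75.1 159.3] 71.7 depth [ 0.557 -0.251  0.019]
w3 spanner [467.3  77.6] [ 29.8 137.3] 78.7
w3 eye ring [455.8 211.6] len 111.0 axis 18.6 16.4 pt [527.5 233. ]
w3 driver [627.2 215.4] [81.2 25.5] 28.6 [[585.0, 207.0], [598.0, 185.0], [669.0, 224.0], [657.0, 246.0]] depth [0.628 0.216 0.027]
w4 spanner [467.4  78.6] [ 30.7 137.5] 78.5
w4 eye ring [455.3 213.2] len 111.1 axis 20.5 15.8 pt [526.7 234.6]
w4 driver [622.5 215.6] [70.1 26.8] 28.7 [[585.0, 211.0], [598.0, 187.0], [660.0, 221.0], [647.0, 244.0]] depth [0.62  0.216 0.026]
[[0.392 0.353 0.051]
 [0.471 0.077 0.008]
 [0.42  0.355 0.025]
 [0.503 0.228 0.014]]
top driver (165.3, 171.7, 200.0) [627.9 214.3] [79.  20.5] 29.4
```

Call:
arm_command:
  xyz:
    - [10,-7,-40]
    - [10,-7,-40]
    - [11,-8,-40]
    - [0,0,-40]
    - [0,0,-40]
    - [0,0,-40]
    - [0,0,-30]
    - [0,0,-16]
    - [0,0,0]
  spin: [5.5,5.5,5.5,0,0,0,0,0,0]
  jaw: 0.3

```text
time: 4.05
tool_pos: [0.5004, 0.2253, 0.2008]
tool_rot: [3.141, 0.004, 0.285]
contact_force: [0.6, -0.9, -1.1]
opening: 0.0598
grip_force: 0.0
```

Check with the wrist camera before closing.

Call:
arm_command:
  xyz:
    - [0,0,-10]
    - [0,0,-8]
    - [0,0,0]
  spin: [0,0,0]

```text
time: 4.35
tool_pos: [0.5002, 0.2272, 0.1844]
tool_rot: [3.141, 0.001, 0.287]
contact_force: [0.5, 0.2, -0.5]
opening: 0.0592
grip_force: 0.0
```

Call:
arm_command:
  xyz:
    - [0,0,0]
    - [0,0,0]
    - [0,0,0]
    - [0,0,0]
    - [0,0,0]
  spin: [0,0,0,0,0]
  jaw: -1
  squeeze: 35

```text
time: 4.85
tool_pos: [0.5002, 0.2277, 0.1849]
tool_rot: [3.142, -0.0, 0.288]
contact_force: [-0.6, 0.2, -0.1]
opening: 0.0242
grip_force: 0.0
```

Run:
```python
from h import *
snap('wrist','w5'); print(observe())
```

```text
{'time': 4.9, 'qpos': array([ 2.87813770e-01,  6.52330793e-01,  1.69925712e+00, -1.45742693e-04,
        7.89793212e-01,  1.57113914e+00]), 'qvel': array([-0.00122561,  0.0022527 ,  0.00038958,  0.00161037,  0.00025124,
        0.00090275]), 'joint_efforts': array([ 5.77215047e-03, -5.05064714e+01, -1.66958249e+01,  2.57011136e-02,
       -8.20745761e-02, -3.47775551e-05]), 'tool_pos': array([0.5001674 , 0.22772854, 0.18487152]), 'tool_rot': array([ 3.14148920e+00, -2.11560970e-04,  2.87573554e-01]), 'contact_force': array([ 0.39351494, -0.50647574,  0.52959896]), 'torque': array([0.0264329 , 0.01372273, 0.00342809]), 'grip_force': 0.0, 'opening': 0.020574661222719347}
```

View pics/w5.png

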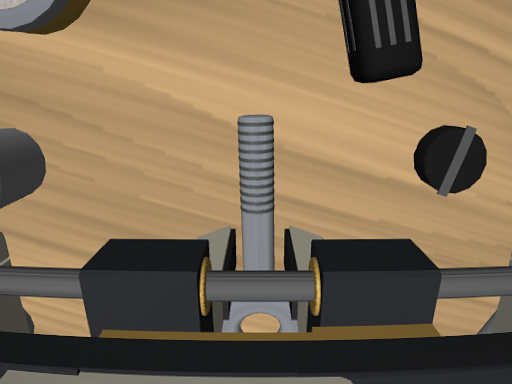

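The picture (w5) shows the shank centred between the pads, around (257,240), and aligned. The fingers are still closing, so I'll finish the close and lift.

Call:
arm_command:
  xyz:
    - [0,0,0]
    - [0,0,0]
    - [0,0,0]
    - [0,0,15]
    - [0,0,30]
    - [0,0,40]
    - [0,0,35]
    - [0,0,0]
  spin: [0,0,0,0,0,0,0,0]

```text
time: 5.7
tool_pos: [0.5013, 0.228, 0.3092]
tool_rot: [3.141, -0.009, 0.287]
contact_force: [0.4, 1.0, -3.0]
opening: 0.0147
grip_force: 35.0
```

Call:
arm_command:
  xyz:
    - [0,-20,0]
    - [1,-35,0]
    - [1,-40,0]
    - [1,-43,0]
    - [1,-43,0]
    - [1,-43,0]
    - [1,-43,0]
    - [1,-43,0]
    - [1,-43,0]
    - [1,-43,0]
    - [1,-43,0]
    - [1,-43,0]
    - [1,-43,0]
    - [1,-43,0]
    - [1,-40,0]
    - [1,-30,0]
    - [1,-17,0]
    - [1,0,-30]
    - [0,0,-30]
    - [0,0,0]
  spin: [-2.5,-2.5,-2.5,-2.5,-2.5,-2.5,-2.5,-2.5,-2.5,-2.5,-2.5,-2.5,-2.5,-2.5,0,0,0,0,0,0]

```text
time: 7.7
tool_pos: [0.5156, -0.4261, 0.2378]
tool_rot: [-3.136, 0.011, -0.324]
contact_force: [0.2, 1.9, -4.0]
opening: 0.0147
grip_force: 35.0
```

Run:
```python
from h import *
snap('wrist','w6');print(observe()['tool_pos'],np.degrees(observe()['tool_rot']))
```

```text
[ 0.5163415  -0.42661501  0.24090486] [-179.79119994    0.40740449  -18.54121806]
```

View pics/w6.png

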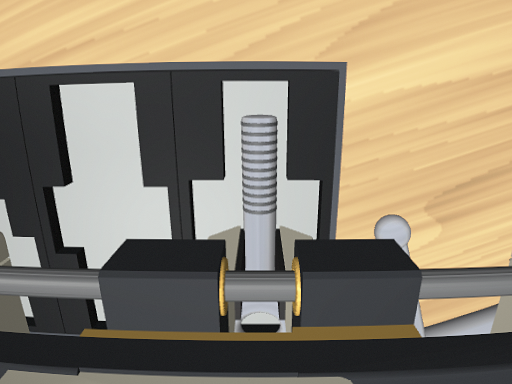

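The tow eye (w6) is centred in its channel: the tip is at (259,118) and the channel end at y=82. The vise handle at (392,228) is close on the right, so I'll check its height and distance before lowering.

Run:
```python
from h import *
d=load('top0'); print(depthpts(d,[(453,193),(456,205),(459,225),(462,245),(465,258),(470,225),(490,222)]).round(3))
w=load('w6'); print(depthpts(w,[(392,228),(385,228),(392,220)]).round(3))
o=observe(); p=np.array(o['tool_pos']); a=np.radians(-18.5); u=np.array([-np.sin(a),np.cos(a)]);x=np.array([np.cos(a),np.sin(a)])
for q in depthpts(d,[(453,193),(456,205),(459,225),(462,245),(465,258)]): print('rel along x,y',((q-p)[:2]@x).round(3),((q-p)[:2]@u).round(3),q[2].round(3))
```

```text
[[ 0.499 -0.492  0.068]
 [ 0.469 -0.494  0.067]
 [ 0.42  -0.49   0.072]
 [ 0.373 -0.489  0.07 ]
 [ 0.342 -0.492  0.067]
 [ 0.418 -0.516  0.072]
 [ 0.421 -0.565  0.07 ]]
[[ 0.506 -0.49   0.066]
 [ 0.506 -0.487  0.064]
 [ 0.508 -0.492  0.063]]
rel along x,y 0.004 -0.067 0.068
rel along x,y -0.023 -0.079 0.067
rel along x,y -0.071 -0.09 0.072
rel along x,y -0.117 -0.105 0.07
rel along x,y -0.145 -0.117 0.067
```

Call:
arm_command:
  xyz:
    - [2,0,-14]
    - [0,0,-12]
    - [0,0,-7]
    - [0,0,-3]
    - [0,0,0]
    - [0,0,0]
  spin: [0,0,0,0,0,0]

```text
time: 8.35
tool_pos: [0.5193, -0.4275, 0.2092]
tool_rot: [3.141, -0.001, -0.323]
contact_force: [-0.5, -0.0, -2.5]
opening: 0.015
grip_force: 35.0
```

Call:
arm_command:
  xyz:
    - [0,0,-3]
    - [0,0,-2]
    - [0,0,0]
    - [0,0,0]
  spin: [0,0,0,0]

```text
time: 8.75
tool_pos: [0.5193, -0.4275, 0.2049]
tool_rot: [3.141, -0.001, -0.323]
contact_force: [-1.6, 0.7, 5.2]
opening: 0.0145
grip_force: 35.0
```

Call:
arm_command:
  xyz:
    - [0,0,0]
    - [0,0,0]
    - [0,0,0]
    - [0,0,0]
  spin: [0,0,0,0]
  jaw: -0.3

```text
time: 9.15
tool_pos: [0.5191, -0.4273, 0.2034]
tool_rot: [-3.141, 0.0, -0.323]
contact_force: [0.8, 0.3, -0.0]
opening: 0.0315
grip_force: 0.0
```

Call:
arm_command:
  xyz:
    - [0,0,15]
    - [0,0,35]
    - [0,0,40]
    - [0,0,40]
    - [0,0,0]
    - [0,0,0]
  spin: [0,0,0,0,0,0]

```text
time: 9.75
tool_pos: [0.5192, -0.4273, 0.3359]
tool_rot: [3.14, -0.003, -0.323]
contact_force: [0.1, -0.1, -0.6]
opening: 0.0321
grip_force: 0.0
```

Run:
```python
from h import *
d=snap('wrist','w7');print(observe()['tool_pos'])
```

```text
[ 0.5189717  -0.42713032  0.33403994]
```

View pics/w7.png

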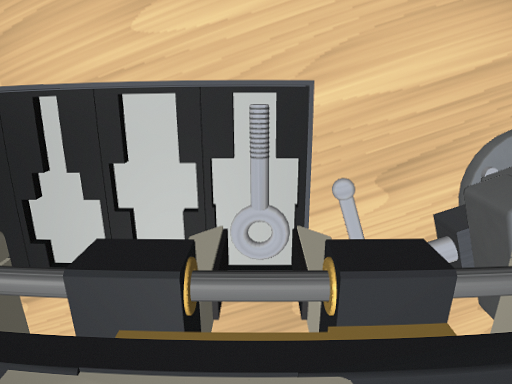

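The tow eye lies flat inside its keyhole recess (ring at (260,232), tip at (259,104)). Next is the driver.

Call:
arm_command:
  xyz:
    - [5,25,0]
    - [6,40,0]
    - [6,42,0]
    - [7,42,0]
    - [7,42,0]
    - [7,42,0]
    - [7,42,0]
    - [7,42,0]
    - [7,42,0]
    - [7,42,0]
    - [7,42,0]
    - [7,42,0]
    - [7,42,0]
    - [7,42,0]
    - [7,41,0]
    - [6,32,-30]
    - [0,0,-30]
    - [0,0,-30]
    - [0,0,0]
  spin: [2.7,2.7,2.7,2.7,2.7,2.7,2.7,2.7,2.7,2.7,2.7,2.7,2.7,2.7,2.7,2.7,2,2,0]
  jaw: 0.3

```text
time: 11.7
tool_pos: [0.6241, 0.2146, 0.2373]
tool_rot: [-3.138, 0.012, 0.501]
contact_force: [-0.6, -0.7, -0.6]
opening: 0.0598
grip_force: 0.0
```

Run:
```python
from h import *
d=snap('wrist','w8');o=observe();print(o['tool_pos'],np.degrees(o['tool_rot']))
```

```text
[0.62517955 0.21452985 0.24044791] [-179.8847489     0.41400866   28.63405252]
```

View pics/w8.png

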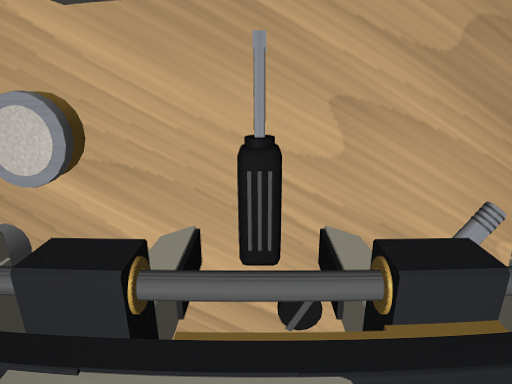

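Run:
```python
from h import *
d=load('w8');o=observe();p=np.array(o['tool_pos'])[:2];a=np.radians(28.63);R=np.array([[np.cos(a),np.sin(a)],[-np.sin(a),np.cos(a)]])
for uv,z in(((260,262),.018),((259,137),.013),((259,31),.013)): print((R@(plane(d,[uv],z)[0,:2]-p)*1000).round(1))
```

```text
[-35.8  -0. ]
[44.1  0.6]
[102.9   0.7]
```

Butt at -36 mm and tip at +103 mm: the length (139 mm) checks out and the handle is centred.

Call:
arm_command:
  xyz:
    - [0,0,-25]
    - [0,0,-18]
    - [0,0,-8]
    - [0,0,0]
    - [0,0,0]
  spin: [0,0,0,0,0]

```text
time: 12.25
tool_pos: [0.6267, 0.2146, 0.1942]
tool_rot: [3.141, -0.002, 0.5]
contact_force: [0.5, -0.1, 0.8]
opening: 0.0597
grip_force: 0.0
```

Call:
arm_command:
  xyz:
    - [0,0,0]
    - [0,0,0]
    - [0,0,0]
    - [0,0,0]
    - [0,0,0]
    - [0,0,0]
    - [0,0,0]
    - [0,0,15]
    - [0,0,30]
    - [0,0,40]
    - [0,0,30]
    - [0,0,0]
  spin: [0,0,0,0,0,0,0,0,0,0,0,0]
  jaw: -1
  squeeze: 25

```text
time: 13.45
tool_pos: [0.6272, 0.2149, 0.3143]
tool_rot: [3.138, -0.01, 0.5]
contact_force: [0.8, -0.4, -1.1]
opening: 0.0257
grip_force: 25.0
```

Call:
arm_command:
  xyz:
    - [-4,-20,0]
    - [-7,-36,0]
    - [-8,-40,0]
    - [-8,-42,0]
    - [-8,-42,0]
    - [-8,-42,0]
    - [-8,-42,0]
    - [-8,-42,0]
    - [-8,-42,0]
    - [-8,-42,0]
    - [-6,-35,0]
    - [-4,-25,0]
    - [-1,-10,-20]
    - [0,0,-30]
    - [0,0,-20]
    - [0,0,0]
    - [0,0,0]
  spin: [-4,-4,-4,-4,-4,-4,-4,-4,-4,-4,-4,-3.1,0,0,0,0,0]

```text
time: 15.15
tool_pos: [0.5402, -0.2454, 0.2379]
tool_rot: [-3.142, 0.001, -0.322]
contact_force: [1.0, -0.3, -0.0]
opening: 0.0256
grip_force: 25.0
```

Run:
```python
from h import *
d=snap('wrist','w9');o=observe();print(o['tool_pos'],np.degrees(o['tool_rot']))
p=np.array(o['tool_pos'])[:2];a=np.radians(-18.5);R=np.array([[np.cos(a),np.sin(a)],[-np.sin(a),np.cos(a)]])
print('block centre rel',(R@(np.array([.571,-.2556])-p)*1000).round(1))
```

```text
[ 0.54052957 -0.24544728  0.23877003] [ 1.79975788e+02 -7.64356597e-02 -1.84225076e+01]
block centre rel [32.1  0. ]
```

View pics/w9.png

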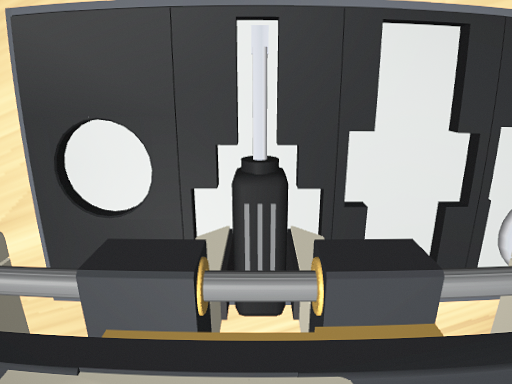

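The driver (w9) sits over its recess, with the blade at (259,90) inside the narrow channel. Lowering.

Call:
arm_command:
  xyz:
    - [0,0,-12]
    - [0,0,-9]
    - [0,0,-5]
    - [0,0,-2]
    - [0,0,0]
    - [0,0,0]
  spin: [0,0,0,0,0,0]

```text
time: 15.8
tool_pos: [0.54, -0.2451, 0.2121]
tool_rot: [3.141, -0.0, -0.321]
contact_force: [-6.8, 3.6, 20.0]
opening: 0.0257
grip_force: 25.0
```

Contact was at about the expected height, so I'll release.

Call:
arm_command:
  xyz:
    - [0,0,1]
    - [0,0,0]
    - [0,0,0]
    - [0,0,0]
  spin: [0,0,0,0]
  jaw: -0.1

```text
time: 16.2
tool_pos: [0.5401, -0.2453, 0.2103]
tool_rot: [-3.142, 0.001, -0.322]
contact_force: [-0.5, -0.7, 0.0]
opening: 0.0412
grip_force: 0.0
```

Call:
arm_command:
  xyz:
    - [0,0,15]
    - [0,0,35]
    - [0,0,40]
    - [0,0,40]
    - [0,0,0]
    - [0,0,0]
  spin: [0,0,0,0,0,0]

```text
time: 16.8
tool_pos: [0.5402, -0.2454, 0.3413]
tool_rot: [3.141, -0.002, -0.322]
contact_force: [-0.2, 0.7, -0.5]
opening: 0.0411
grip_force: 0.0
```

Run:
```python
from h import *
d=snap('wrist','w10');o=observe();print(o['tool_pos'],np.degrees(o['tool_rot']))
```

```text
[ 0.53994768 -0.24521845  0.33997939] [-1.79989376e+02  6.59502418e-02 -1.84342539e+01]
```

View pics/w10.png

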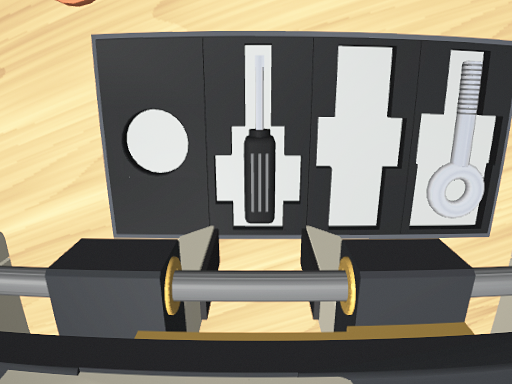

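The driver is down in its recess (handle (259,180), blade (260,90)) and the tow eye is still seated. Next is the spanner.

Call:
arm_command:
  xyz:
    - [-5,20,0]
    - [-8,36,0]
    - [-9,40,0]
    - [-9,42,0]
    - [-9,42,0]
    - [-9,42,0]
    - [-9,40,0]
    - [-8,36,-30]
    - [-7,25,-40]
    - [0,0,-30]
    - [0,0,0]
    - [0,0,0]
  spin: [0.9,0.9,0.9,0.9,0.9,0.9,0.9,0.9,0,0,0,0]

```text
time: 18.05
tool_pos: [0.4672, 0.0775, 0.2401]
tool_rot: [3.141, 0.003, -0.196]
contact_force: [0.0, -0.2, -0.4]
opening: 0.0412
grip_force: 0.0
```

Run:
```python
from h import *
d=snap('wrist','w11');o=observe();print(o['tool_pos'],np.degrees(o['tool_rot']))
p=np.array(o['tool_pos'])[:2]; a=np.array(o['tool_rot'])[2];R=np.array([[np.cos(a),np.sin(a)],[-np.sin(a),np.cos(a)]])
print('tool->spanner mid',(R@(np.array([.4674,.0781])-p)*1000).round(1))
im=d['img'].astype(int);g=((im.max(2)-im.min(2))<38)&(im.max(2)>70);g[225:]=0
for b in blobs(g,300,9000):
    K=b[4].reshape(-1,2)
    if 200<b[0]<320:
        P=((plane(d,K,.009)[:,:2]-p)@R.T)*1000; print(P.min(0).round(1),P.max(0).round(1))
        for lo in (0,20,35,45,60): s=(P[:,0]>lo)&(P[:,0]<lo+10); print(lo,P[s,1].min().round(1) if s.any() else '',P[s,1].max().round(1) if s.any() else '')
```

```text
[0.46767292 0.07728773 0.24114801] [ 1.79991995e+02 -7.09584148e-03 -1.12652989e+01]
tool->spanner mid [-0.4  0.7]
[-10.7 -15.1] [68.6 13.5]
0 -7.5 6.1
20 -7.4 5.9
35 -12.2 11.2
45 -15.1 13.5
60 -14.9 13.3
```

View pics/w11.png

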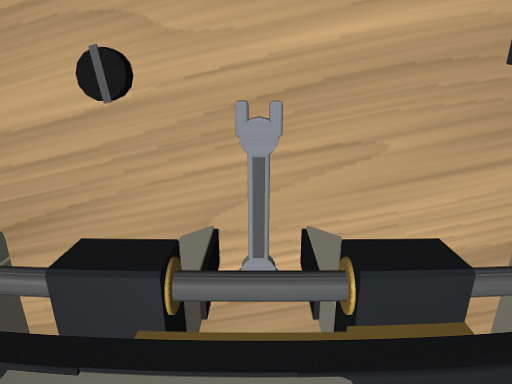

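The spanner (w11) is centred and aligned between the pads, bar at (258,205). Descend and grip.

Call:
arm_command:
  xyz:
    - [0,0,-20]
    - [0,0,-18]
    - [0,0,-12]
    - [0,0,-6]
    - [0,0,-3]
    - [0,0,0]
    - [0,0,0]
  spin: [0,0,0,0,0,0,0]

```text
time: 18.8
tool_pos: [0.4676, 0.0775, 0.1825]
tool_rot: [-3.141, -0.001, -0.196]
contact_force: [0.2, 0.5, 0.5]
opening: 0.0415
grip_force: 0.0
```

Call:
arm_command:
  xyz:
    - [0,0,0]
    - [0,0,0]
    - [0,0,0]
    - [0,0,0]
    - [0,0,0]
    - [0,0,0]
  spin: [0,0,0,0,0,0]
  jaw: -1
  squeeze: 30

```text
time: 19.4
tool_pos: [0.4672, 0.0777, 0.1818]
tool_rot: [3.142, -0.0, -0.196]
contact_force: [-0.6, -0.5, 2.1]
opening: 0.0134
grip_force: 30.0
```

Call:
arm_command:
  xyz:
    - [0,0,10]
    - [0,0,30]
    - [0,0,40]
    - [0,0,40]
    - [0,0,0]
  spin: [0,0,0,0,0]

```text
time: 19.9
tool_pos: [0.4684, 0.0778, 0.307]
tool_rot: [-3.14, -0.01, -0.196]
contact_force: [0.0, 0.6, -1.1]
opening: 0.0136
grip_force: 30.0
```

Call:
arm_command:
  xyz:
    - [4,-20,0]
    - [7,-36,0]
    - [8,-40,0]
    - [8,-42,0]
    - [8,-42,0]
    - [8,-42,0]
    - [8,-42,0]
    - [8,-42,0]
    - [8,-42,0]
    - [6,-36,0]
    - [3,-24,0]
    - [0,-10,-20]
    - [0,0,-30]
    - [0,0,-15]
    - [0,0,0]
    - [0,0,0]
  spin: [-0.8,-0.8,-0.8,-0.8,-0.8,-0.8,-0.8,-0.8,-0.8,0,0,0,0,0,0,0]

```text
time: 21.5
tool_pos: [0.5432, -0.3403, 0.2365]
tool_rot: [-3.141, 0.001, -0.322]
contact_force: [-0.4, -0.6, -1.2]
opening: 0.0134
grip_force: 30.0
```

Run:
```python
from h import *
d=snap('wrist','w12');o=observe();print(o['tool_pos'],np.degrees(o['tool_rot']))
p=np.array(o['tool_pos'])[:2];a=np.radians(-18.5);R=np.array([[np.cos(a),np.sin(a)],[-np.sin(a),np.cos(a)]])
print('block centre rel',(R@(np.array([.5425,-.3403])-p)*1000).round(1))
```

```text
[ 0.54342662 -0.3404049   0.23740874] [ 1.79976400e+02 -5.01465861e-02 -1.84226654e+01]
block centre rel [-0.9 -0.2]
```

View pics/w12.png

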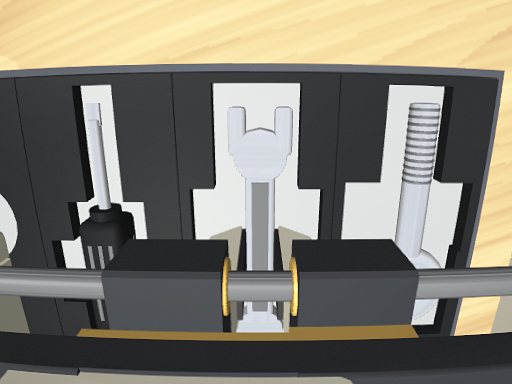

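The spanner (w12) is over its slot, centred at (258,180). Lowering.

Call:
arm_command:
  xyz:
    - [0,0,-14]
    - [0,0,-12]
    - [0,0,-7]
    - [0,0,-3]
    - [0,0,-1]
    - [0,0,0]
    - [0,0,0]
  spin: [0,0,0,0,0,0,0]

```text
time: 22.25
tool_pos: [0.5428, -0.3399, 0.2015]
tool_rot: [-3.141, 0.001, -0.321]
contact_force: [-7.9, 5.4, 14.8]
opening: 0.0133
grip_force: 30.0
```

Call:
arm_command:
  xyz:
    - [0,0,0]
    - [0,0,0]
    - [0,0,0]
    - [0,0,0]
  spin: [0,0,0,0]
  jaw: -0.35

```text
time: 22.65
tool_pos: [0.5432, -0.3404, 0.1994]
tool_rot: [-3.142, 0.0, -0.322]
contact_force: [-0.2, -0.3, -0.0]
opening: 0.0299
grip_force: 0.0
```

Call:
arm_command:
  xyz:
    - [0,0,15]
    - [0,0,35]
    - [0,0,40]
    - [0,0,40]
    - [0,0,0]
  spin: [0,0,0,0,0]

```text
time: 23.15
tool_pos: [0.5441, -0.341, 0.3377]
tool_rot: [3.137, -0.012, -0.322]
contact_force: [0.7, -1.1, -0.2]
opening: 0.0293
grip_force: 0.0
```

Run:
```python
from h import *
d=snap('wrist','w13');o=observe();print(o['tool_pos'],np.degrees(o['tool_rot']))
```

```text
[ 0.54362576 -0.34064773  0.33436757] [179.83280743  -0.43304792 -18.4275391 ]
```

Call:
arm_command:
  xyz:
    - [-3,22,6]
    - [-6,36,6]
    - [-8,40,6]
    - [-9,42,6]
    - [-9,42,6]
    - [-9,42,6]
    - [-10,42,6]
    - [-10,42,6]
    - [-10,42,6]
    - [-10,42,6]
    - [-11,42,6]
    - [-11,42,0]
    - [-11,42,0]
    - [-11,42,0]
    - [-11,40,0]
    - [-11,36,0]
    - [-10,28,0]
    - [-4,17,0]
    - [0,0,0]
    - [0,0,0]
  spin: [3.7,3.7,3.7,3.7,3.7,3.7,3.7,3.7,3.7,3.7,3.7,3.7,3.7,3.7,3.7,3.7,3.7,0.5,0,0]
  jaw: 1

```text
time: 25.2
tool_pos: [0.379, 0.3405, 0.3951]
tool_rot: [3.141, 0.002, 0.785]
contact_force: [-0.2, -0.3, -0.1]
opening: 0.0919
grip_force: 0.0
```

```bash
cat > k.py <<'E'
from h import *
import sys
d=snap('wrist',sys.argv[1]);o=observe();print(o['tool_pos'],np.degrees(o['tool_rot']))
im=d['img'].astype(int);g=((im.max(2)-im.min(2))<38)&(im.max(2)>70);g[235:]=0
for b in blobs(g,60,9000):
    q=depthpts(d,[b[:2]])[0]; print(b[:4],q.round(3),cv2.minAreaRect(b[4])[1], plane(d,[b[:2]],.052)[0].round(4))
E
python3 k.py w14
```

```text
[0.37922093 0.34005706 0.39527518] [1.79989179e+02 8.12864950e-02 4.49445900e+01]
(368.1, 231.0, 106.5, 'out') [0.423 0.309 0.222] (31.04348373413086, 7.417469501495361) [0.4118 0.2149 0.052 ]
(150.8, 231.1, 108.5, 'out') [0.35  0.384 0.224] (7.28010892868042, 35.30166244506836) [0.2543 0.3726 0.052 ]
(262.1, 134.2, 989.5, 'out') [0.405 0.362 0.052] (36.0, 34.0) [0.4045 0.3615 0.052 ]
(262.4, 138.6, 138.5, 'hole') [0.402 0.358 0.051] (13.0, 13.0) [0.4018 0.3584 0.052 ]
(341.3, 56.5, 993.0, 'out') [0.504 0.361 0.051] (36.0, 39.0) [0.5038 0.361  0.052 ]
(343.1, 57.1, 226.5, 'hole') [0.505 0.359 0.05 ] (15.20526123046875, 16.994115829467773) [0.5047 0.3595 0.052 ]
(406.5, 8.9, 846.5, 'out') [0.585 0.347 0.025] (22.0, 54.0) [0.5735 0.3508 0.052 ]
(66.8, 10.1, 1622.5, 'out') [0.362 0.563 0.055] (29.0, 97.0) [0.3613 0.565  0.052 ]
```

Three views agree: key at (402, 358), top at 52 mm. Descend.

Call:
arm_command:
  xyz:
    - [12,9,-20]
    - [11,9,-40]
    - [0,0,-40]
    - [0,0,-40]
    - [0,0,-30]
    - [0,0,-20]
    - [0,0,-11]
    - [0,0,0]
    - [0,0,0]
  spin: [0,0,0,0,0,0,0,0,0]

```text
time: 26.15
tool_pos: [0.4028, 0.3584, 0.1956]
tool_rot: [3.141, -0.001, 0.784]
contact_force: [0.2, 0.2, 1.0]
opening: 0.092
grip_force: 0.0
```

Call:
arm_command:
  xyz:
    - [0,0,0]
    - [0,0,0]
    - [0,0,0]
    - [0,0,0]
    - [0,0,0]
    - [0,0,0]
    - [0,0,0]
    - [0,0,0]
    - [0,0,0]
    - [0,0,0]
  spin: [0,0,0,0,0,0,0,0,0,0]
  jaw: -1
  squeeze: 30

```text
time: 27.15
tool_pos: [0.4021, 0.3587, 0.1947]
tool_rot: [3.142, 0.0, 0.785]
contact_force: [0.7, 0.8, 0.0]
opening: 0.0352
grip_force: 30.0
```

Call:
arm_command:
  xyz:
    - [0,0,15]
    - [0,0,30]
    - [0,0,40]
    - [0,0,30]
    - [7,-18,0]
    - [13,-34,0]
    - [15,-40,0]
    - [16,-44,0]
    - [16,-44,0]
    - [16,-44,0]
    - [16,-44,0]
    - [16,-44,0]
    - [16,-44,0]
    - [16,-44,0]
    - [15,-40,0]
    - [14,-38,0]
    - [12,-30,0]
    - [9,-22,0]
    - [0,0,0]
    - [0,0,0]
  spin: [0,0,0,0,-4.5,-4.5,-4.5,-4.5,-4.5,-4.5,-4.5,-4.5,-4.5,-4.5,-4.5,-4.5,-4.5,-5,0,0]

```text
time: 29.15
tool_pos: [0.5989, -0.1716, 0.3089]
tool_rot: [-3.141, 0.002, -0.323]
contact_force: [-0.3, -0.1, -1.3]
opening: 0.0354
grip_force: 30.0
```

Run:
```python
from h import *
d=snap('wrist','w15');o=observe();print(o['tool_pos'],np.degrees(o['tool_rot']),o['contact_force'],o['opening'])
a=cv2.imread('pics/w13.png');cv2.imwrite('pics/mix3.png',np.vstack([a[:290],cv2.imread('pics/w15.png')[:290]]))
```

```text
[ 0.59882174 -0.17084905  0.30915613] [-1.79981444e+02  9.92124916e-02 -1.84738578e+01] [-0.18383916  0.73195263 -1.37824098] 0.035073843622235965
```

View pics/mix3.png

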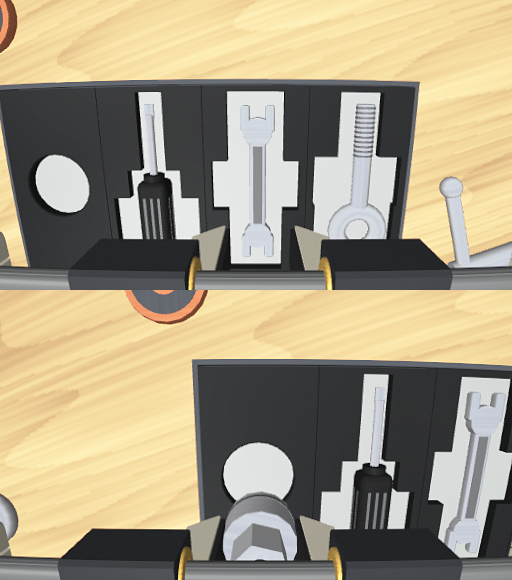

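The spanner is flat in its slot (258,180), and the driver and tow eye are seated. The hex-topped key hangs upright, in line with its hole (258,473). Lowering.

Call:
arm_command:
  xyz:
    - [1,0,-25]
    - [0,0,-30]
    - [0,0,-20]
    - [0,0,-10]
    - [0,0,-6]
    - [0,0,-3]
    - [0,0,0]
    - [0,0,0]
  spin: [0,0,0,0,0,0,0,0]

```text
time: 30.0
tool_pos: [0.6005, -0.1714, 0.2167]
tool_rot: [3.141, -0.002, -0.323]
contact_force: [0.3, 0.2, -2.4]
opening: 0.035
grip_force: 30.0
```

Call:
arm_command:
  xyz:
    - [0,0,-2]
    - [0,0,-1]
    - [0,0,0]
    - [0,0,0]
  spin: [0,0,0,0]

```text
time: 30.4
tool_pos: [0.6005, -0.1715, 0.2146]
tool_rot: [3.141, -0.003, -0.324]
contact_force: [-3.7, 1.1, 7.4]
opening: 0.0353
grip_force: 30.0
```

Contact; release.

Call:
arm_command:
  xyz:
    - [0,0,0]
    - [0,0,0]
    - [0,0,0]
    - [0,0,0]
    - [0,0,0]
  spin: [0,0,0,0,0]
  jaw: 0.2

```text
time: 30.9
tool_pos: [0.6002, -0.1714, 0.2126]
tool_rot: [3.142, 0.0, -0.323]
contact_force: [-0.5, 0.2, -0.8]
opening: 0.055
grip_force: 0.0
```

Call:
arm_command:
  xyz:
    - [0,0,10]
    - [0,0,30]
    - [0,0,40]
    - [0,0,40]
    - [-40,0,20]
    - [-40,0,0]
    - [-20,0,0]
    - [0,0,0]
    - [0,0,0]
  spin: [0,0,0,0,0,0,0,0,0]

```text
time: 31.8
tool_pos: [0.5005, -0.1715, 0.3537]
tool_rot: [3.141, -0.002, -0.324]
contact_force: [0.4, 0.1, -0.3]
opening: 0.0551
grip_force: 0.0
```

```bash
python3 k.py w16; python3 k.py w17 >/dev/null
python3 - <<'E'
from h import *
d=load('w16');im=d['img']
# height of the recess area of the key hole
v,u=np.mgrid[0:230:2,0:512:2]; P=depthpts(d,np.c_[u.ravel(),v.ravel()]); n=np.linalg.norm(P[:,:2]-[.5996,-.1712],axis=1)
q=P[(n<30)]; 
for lo,hi in((.06,.09),(.04,.055),(.012,.024)):
    s=q[(q[:,2]>lo)&(q[:,2]<hi)]; print(lo,len(s),s.mean(0).round(4) if len(s) else '',s.min(0).round(3) if len(s) else '',s.max(0).round(3) if len(s) else '')
t=snap('top','topE'); print([ (n,depthpts(t,[(p[0]*.64,p[1]*.64)])[0].round(3)) for n,p in dict(bolt=(340,270),sock=(165,344)).items()])
E
```

```text
[ 0.50096044 -0.17153105  0.35334944] [ 1.79989786e+02 -9.98713710e-02 -1.85402723e+01]
(329.5, 231.2, 104.0, 'out') [ 0.501 -0.208  0.183] (29.12043571472168, 7.692190647125244) [ 0.4379 -0.2175  0.052 ]
(189.7, 231.1, 104.0, 'out') [ 0.522 -0.145  0.183] (8.0, 27.0) [ 0.4777 -0.0999  0.052 ]
(336.3, 107.7, 115.0, 'out') [ 0.539 -0.253  0.045] (2.9490394592285156, 60.169918060302734) [ 0.5397 -0.2513  0.052 ]
(329.1, 106.4, 126.5, 'out') [ 0.542 -0.247  0.046] (3.12229061126709, 61.11363983154297) [ 0.5425 -0.246   0.052 ]
(321.9, 105.7, 126.5, 'out') [ 0.544 -0.242  0.045] (3.2484140396118164, 61.063941955566406) [ 0.5448 -0.2407  0.052 ]
(222.2, 68.8, 3398.5, 'out') [ 0.595 -0.176  0.071] (67.0, 65.0) [ 0.5969 -0.1747  0.052 ]
(215.6, 62.0, 227.5, 'hole') [ 0.601 -0.173  0.072] (16.970561981201172, 16.26345443725586) [ 0.6034 -0.1716  0.052 ]
(494.9, 102.6, 3992.5, 'out') [ 0.495 -0.403  0.019] (160.0, 40.0) [ 0.5033 -0.3815  0.052 ]
(422.0, 77.3, 8977.5, 'out') [ 0.539 -0.335  0.029] (79.08422088623047, 162.94200134277344) [ 0.5416 -0.3242  0.052 ]
(322.5, 93.5, 8189.5, 'out') [ 0.553 -0.245  0.045] (159.0, 85.0) [ 0.5538 -0.2438  0.052 ]
(326.7, 103.2, 3193.5, 'hole') [ 0.545 -0.246  0.045] (35.1747932434082, 99.8148422241211) [ 0.5455 -0.2449  0.052 ]
(289.6, 141.6, 1609.5, 'out') [ 0.522 -0.208  0.029] (389.079833984375, 150.5788116455078) [ 0.5253 -0.2074  0.052 ]
0.06 220 [ 0.601  -0.1738  0.071 ] [ 0.589 -0.185  0.062] [ 0.613 -0.162  0.073]
0.04 894 [ 0.5545 -0.2319  0.0455] [ 0.502 -0.27   0.04 ] [ 0.62  -0.156  0.055]
0.012 4040 [ 0.54   -0.3043  0.0194] [ 0.436 -0.436  0.016] [ 0.638 -0.143  0.024]
[('bolt', array([0.614, 0.08 , 0.012])), ('sock', array([0.508, 0.357, 0.053]))]
```

The key stands upright with its top at 71 mm (70 mm expected), centred in its hole. The driver top is at 45 mm and the spanner top at 29 mm, and both look-alikes are where they were. Handing in.

```bash
python3 -c "
from cell import *
print(hand_in())"
```

```text
the job is handed in; nothing more can be done
None
```

All four kit tools are down in their foam recesses, the eye bolt and socket stayed where they were on the bench, and the job is handed in after about 32 s of arm time.

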